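# Hitch the label-roll carrier to the bench's ball stud

### The arm

A 6-joint arm with a two-finger parallel gripper is mounted at the origin on a cart in front of the work surface, level with it; the furniture and walls round the work are solid. World frame = base frame: x ahead of the robot, y to its left, z up, the work surface at z = 0. Lengths are in m, angles in rad, forces in N, time in s.
With the tool pointing down it reaches from about 0.3 to 0.875 m from the base axis. Payload 6.4 kg.
Tool frame: the origin (TCP) lies between the finger pads; the fingertips stand 8 mm ahead of it and the grasp point (between the pads) lies 11 mm behind it (ctrl.finger_overhang is the distance from the TCP to the fingertips, in m); z points along the fingers, y is the line along which they close (so a half turn about z gives the same grasp; the last joint's range is limited). The gripper opens to 85 mm and grips with 20 to 120 N. Pads are 22 mm wide; open, the fingers measure 114 mm over their backs; the gripper's body (76 mm by 85 mm) begins 54 mm behind the grasp point. The pads swing forward as they close: fully open they stand 13 mm farther back than shut.
Start: joints at [-1.306, 0.181, 1.607, -0, 1.354, -0.206], TCP at [0.261, -0.512, 0.239] pointing down, gripper open.
Joint ranges: [-2.99, 2.99], [-0.89, 2.07], [0.3, 2.58], [-1.14, 4.28], [0, 2.63], [-3.12, 3.12]. Speed limits (rad/s): [2.57, 2.57, 3.01, 3.14, 3.14, 3.14].

### API

Orientations are given as a unit quaternion [w, x, y, z].
In Python, from bench import ctrl, camera gives the robot as it stands.
- The arm moves only by the shell command python3 -m pendant 'ROWS' [OPENING]. ROWS is JSON, a list of rows, each a list of 6 numbers: the shift along the world's x, y, z normalised to -1 to 1, where 1 is 200 mm, then the turn, a rotation vector about the world's x, y, z normalised to -1 to 1, where 1 is pi/2 rad. In form: [[dx, dy, dz, rx, ry, rz], ...]. A call has exactly 10 rows; each row shifts and turns the commanded pose from where the row before left it; what a row does not reach is not made up. A row lasts 1/8 s, in which the tool goes at most 62.5 mm and 10.7 degrees, less where a joint would pass 70% of its speed; a pose out of reach is approached as far as the arm can. A call with a number of a shift or a turn outside -1 to 1 is refused whole. A call with a gripper value outside its range is refused whole. OPENING is the opening, from -1 (shut) to 1 (fully open), set as the call begins (- or left out, the last holds). The fingers move at their own pace and stop on an object; the grip force is fixed at half the most. Time passes only in rows, so rows that do not move let the fingers close, or fill a call up. It gives the time, the measured TCP pose, the force, the opening and the grip force at its end, in the units of the state.
- ctrl.get_obs(): the state, without advancing time (a new reading comes with each control period).
- camera(name): name is "scene" or "top" or "wrist"; returns a dict with "color" (400x640x3 uint8, blue, green, red), "fx", "fy", "cx", "cy" (pixels), "xyz" and "rotation" of the camera in the world; the wrist camera has in their place "hand_eye" (4x4, takes a point from camera to tool coordinates, whose origin is the TCP and whose axes are the flange's). Camera axes: x right, y down, z forward; pixel columns grow to the right and rows downward; lengths in m; the calibration is good to about 2 mm. The wrist camera is an equidistant fisheye: a pixel r from the principal point sees the ray r / f radians off the axis. A picture is of the moment at which its call begins: read the wrist's pose just before it. There is no depth.
- ctrl.hand_in(): hands the job in; it is judged then, once.
The state is a dict: "time_s": time; "q": joint angles; "dq": joint speeds; "joint_efforts": joint torques, N m; "eef_pos": TCP position; "eef_rot": TCP orientation; "wrist_force": force on the tool from outside, world axes, zero at the start; "torque": the same for the moment, N m; "opening": opening from 0.0 (shut) to 1.0 (fully open); "grasp_force": force on a finger pad.
Only numpy, scipy, OpenCV 4.12 (cv2) and the standard library are available. Lean on these libraries where they do the work, as an engineer would, in place of code of your own. Each camera call takes 0.05 s, during which the arm holds its last target. There are 200 camera calls.

### The job

Hitch the label-roll carrier to the ball stand on the packing bench: raise the coupler's handle to open its claw, lift the carrier by the fin on its dome, lower the coupler over the ball and push it down past its sprung catches until it is felt to snap fully home, then press the handle fully down so that the claw locks under the ball. Push steadily, never dropping or ramming the coupler onto the ball or leaning on it or the handle with more than about 3 kg, and leave the carrier upright with its rear feet on the bench and the things around it where they are.

Things in the scene. Friction and masses are not known exactly. Their poses are not given: they have to be found in the camera images.
- carrier: grey label-roll carrier, 338 mm long, about 0.8 kg with its white roll (66 mm across, fixed on it). x runs along it to the roll end, z up. Origin: bench level under the ball socket while it stands level on three feet: one under the spindle end (x = 108) and two rear glide feet (x = -220, 96 mm wide over both). Roll x = 36 to 96; tongue 20 mm wide, top 57 high, x = -22 to -218. Balances at about x = -30.
- socket (a point): centre of the coupler's downward ball socket, 43 mm above the feet: the ball's centre comes here when fully down. Bore 32 mm for the 30 mm ball; its flared mouth is 42 mm wide and 8 mm below this point. Domed housing 51 mm across, its top 24.5 mm above. Axes as the carrier.
- roof: hard roof inside the socket, hidden from view; its origin is the socket centre, its flat face 15 mm above that. Three sprung balls in the bore stop the ball about 10 mm short of it: the weight alone does not get past them, a steady push of 5 to 15 N more does; the ball then snaps in and meets the roof. Axes as the carrier.
- fin (a point): middle of the rubber-covered upright fin on top of the coupler's dome, by which the carrier is carried and pushed down: 16 mm wide across the carrier, 30 mm long along it, from 33 to 67 mm above the socket centre; this point is 52 mm above it and 3 mm behind. Take it from above, across the carrier. Axes as the carrier.
- handle_hinge (a point): middle of the handle's pivot pin, 30 mm behind and 2 mm above the socket centre; the pin runs along the carrier's y. Axes as the carrier.
- handle (a joint): coupler handle, rad: 0 pressed home (claw shut under the ball), 0.7 fully raised (claw clear). Friction of 0.2 N m (2 N at the knob) keeps it where it is left. Below about 0.35 the claw bars the ball's way in; if the ball is not fully in, the claw strikes it and the handle stops short. The last 0.06 rad is stiffer as the claw pinches the ball: press the knob with 6 to 15 N; let go, it springs back to about 0.03.
- handle_knob (a point): middle of the black revolving knob at the handle's end, a roller 16 mm thick, 18 mm long across the carrier, 92 mm from the pivot. Handle home: 112 mm behind the socket centre, 44 above it, 30 over the tongue; fully raised: 66 behind, 87 above. Pinched by its two flat ends from above, it turns on its pin, so it can be led round the arc with the tool upright. Axes turn with the handle.
- feet (a point): point midway between the undersides of the carrier's two rear glide feet, 220 mm behind the socket centre. Axes as the carrier.
- stand: ball stand screwed to the bench: round steel base plate 64 mm wide, 6 thick, a collar, a threaded stem 13 mm thick and on it, on the plate's axis, a 30 mm steel ball. Origin: bench level on that axis. The stem is set by hand: the ball's centre is 46 to 74 mm above the bench, NOT reported: feel for it. On the ball, the carrier's front foot hangs clear and it slopes back a little to its rear feet.
- tape_roll_brown: roll of brown packing tape lying flat behind the work, 117 mm across, 48 mm high; bystander. Origin at the centre of its underside.
- tape_measure: pocket tape measure lying on its side, 68 x 71 x 35 mm, to the right of the stand; bystander. Origin at the centre of its underside.
- tin_2: round aluminium tin, 62 mm across, 22 mm high, at the front of the bench; bystander. Origin at the centre of its underside.
- kraft_box_0: small kraft box, 57 x 72 x 40 mm, to the right of the stand; bystander. Origin at the centre of its underside.
- kraft_box_stamp: smaller kraft box, 26 x 52 x 20 mm, at the front of the bench; bystander. Origin at the centre of its underside.

How it is judged:
On the way, in this order (a step that is already met when the one before it is completed fails the run):
1. the handle is raised (joint above 0.5) while the carrier is still away from the stand (value of joint handle above 0.5 rad and not (horizontal distance between socket and stand below 0.03 m)), for 0.1 s.
2. with the handle still raised (above 0.35) the coupler is fully down: socket centre within 3 mm of the stand's axis and the ball bearing on the socket's roof with more than 1 N (value of joint handle above 0.35 rad and horizontal distance between socket and stand below 0.003 m and height (world z) of socket between 0.0435 and 0.077 m and contact force between stand and roof above 1 N), for 0.2 s.
3. the handle is pressed home (below 0.08) with the coupler on the ball (value of joint handle below 0.08 rad and horizontal distance between socket and stand below 0.004 m and height (world z) of socket between 0.0435 and 0.077 m), for 0.2 s.
At the end, for the whole second after the job is handed in: the handle is home (joint below 0.08 rad) with the ball in the socket: socket centre within 4 mm of the stand's axis and 43.5 to 77 mm above the bench, the carrier upright (tilted less than 0.2 rad), its rear feet down on the bench (point between them less than 6 mm up), at rest (all of step 3 and height (world z) of feet below 0.006 m and angle between carrier's own z axis and vertical below 0.2 rad and linear speed of carrier below 0.02 m/s); the robot touches nothing.
It fails at once if the coupler is rammed or dropped onto the ball: ball on roof with more than 45 N (a few N of it from the sprung balls) while the handle is up (above 0.3) (value of joint handle above 0.3 rad and contact force between stand and roof above 45 N).
It fails at once if the handle is forced: all contacts on the ball and stand add up to more than 200 N (pressing the knob home with 15 N makes about 150) (contact force between stand and anything else above 200 N).
It fails at once if the carrier is tipped by more than 0.5 rad (angle between carrier's own z axis and vertical above 0.5 rad).
It fails at once if a bystander is pushed more than 20 mm from its place (distance of any of tape_roll_brown, tape_measure, tin_2, kraft_box_0, kraft_box_stamp from where it was at the start of the episode above 0.02 m).
It also fails if it takes over 72 s, if anything falls off the work surface, if the arm or the gripper's body presses on something with over 40 N, if the wrist force passes 120 N, or if a joint passes its speed limit or range.

## Working session

There is one attempt and no reset: what is moved stays moved. The work goes in short steps, Python scripts to look and compute and a shell command to move; the robot and the scene stay as the last step left them, time stands still between calls to the robot, and variables do not carry over. Pictures are saved under pics/ and viewed, at most 10 in all, crops included, and the job is handed in when it is done.

```bash
ls; mkdir -p pics
python3 - <<'E'
from bench import ctrl,camera
import cv2
for n in("top","scene"):
    c=camera(n); cv2.imwrite(f"pics/{n}0.png",c["color"]); print(n,{k:(v.tolist() if hasattr(v,'tolist') else v) for k,v in c.items() if k!="color"})
print(ctrl.get_obs())
E
```

```text
pics
top {'fx': 385.497739548907, 'fy': 385.497739548907, 'cx': 325.6690309934757, 'cy': 193.04944912809472, 'xyz': [0.3724664619682813, 0.01619769295698512, 1.047568471604398], 'rotation': [0.0597309862727806, -0.7038535282985725, 0.7054400392504819, -0.058109990559368975]}
scene {'fx': 453.34823412332423, 'fy': 453.34823412332423, 'cx': 320.01700770039963, 'cy': 199.03725868567014, 'xyz': [0.016420264799725286, 0.5650075212850719, 0.9888025514300468], 'rotation': [0.1287384694171506, -0.34397422251237614, 0.8708104459756801, -0.3267985739240196]}
{'time_s': 0.1, 'q': array([-1.30631932e+00,  1.81529619e-01,  1.60790427e+00,  2.37622386e-05,
        1.35380192e+00, -2.06295799e-01]), 'dq': array([ 0.00077578,  0.00044471, -0.00218178,  0.00215337, -0.00070633,
       -0.0013679 ]), 'joint_efforts': array([-5.35846721e-05, -4.45883775e+01, -3.52237630e+01, -4.84250158e-04,
        4.13336136e-03,  2.04140593e-05]), 'eef_pos': array([ 0.26070032, -0.51195898,  0.23844069]), 'eef_rot': array([-8.21566818e-04,  9.72424568e-01,  2.33216177e-01, -1.23013206e-05]), 'wrist_force': array([ 0.20963016, -0.07725281,  0.15961445]), 'torque': array([-0.03169066,  0.02495945, -0.02267867]), 'grasp_force': 0.0, 'opening': 1.0011244929650722}
```

View pics/top0.png

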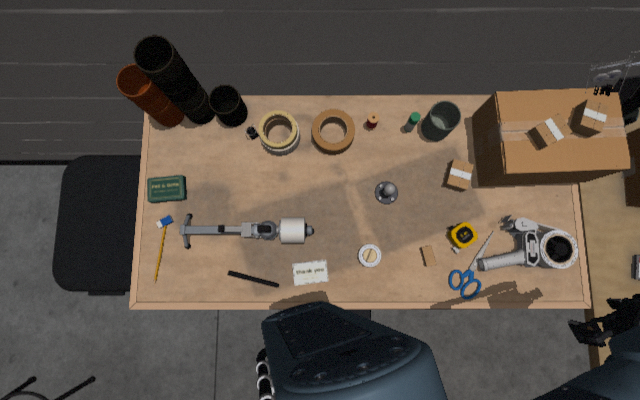

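View pics/scene0.png

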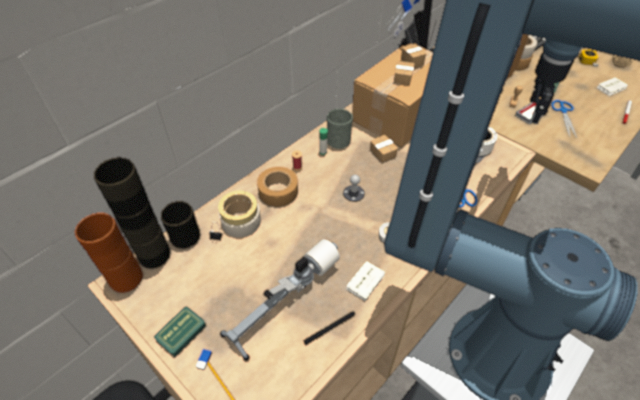

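The top view shows the carrier from its rear feet at (186,231) to the roll at (292,231), with the coupler near (262,229). The stand is at (386,191). I'll zoom in on both.

```bash
cat > h.py <<'E'
import numpy as np,cv2
from scipy.spatial.transform import Rotation as R
def rot(q): return R.from_quat(np.r_[q[1:],q[0]]).as_matrix()
def ray(c,u,v):
    return np.array(c["xyz"]),rot(np.array(c["rotation"]))@np.array([(u-c["cx"])/c["fx"],(v-c["cy"])/c["fy"],1])
def plane(c,u,v,z):
    o,d=ray(c,u,v); return o+d*(z-o[2])/d[2]
def two(c1,p1,c2,p2):
    o1,d1=ray(c1,*p1);o2,d2=ray(c2,*p2)
    s=np.linalg.lstsq(np.c_[d1,-d2],o2-o1,rcond=None)[0]
    a,b=o1+d1*s[0],o2+d2*s[1]; return (a+b)/2,np.linalg.norm(a-b)
E
python3 - <<'E'
import cv2,numpy as np
t=cv2.imread("pics/top0.png");s=cv2.imread("pics/scene0.png")
f=lambda i,x,y,w,h,k:cv2.resize(i[y:y+h,x:x+w],None,fx=k,fy=k,interpolation=cv2.INTER_CUBIC)
a=f(t,170,205,160,50,5)
b=np.hstack([f(t,366,171,40,40,7),f(s,215,235,130,70,4)[:280]])
b=cv2.copyMakeBorder(b,0,0,0,800-b.shape[1],cv2.BORDER_CONSTANT)
cv2.imwrite("pics/z0.png",np.vstack([a,b]))
E
```

```text
(no output)
```

View pics/z0.png

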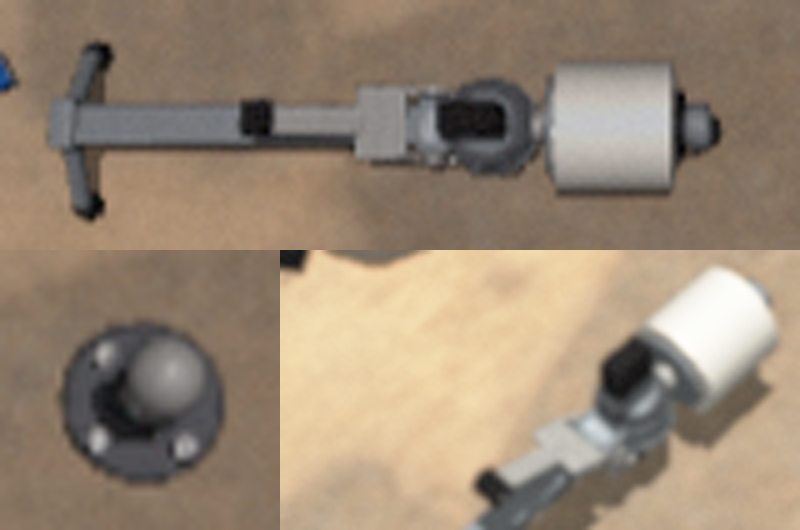

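Run:
```python
from h import *
from bench import camera,ctrl
c=camera("top");s=camera("scene")
np.set_printoptions(precision=4,suppress=True)
print("Rtop",rot(np.array(c["rotation"])))
P=lambda u,v,z:plane(c,u,v,z)
fin=P(263.9,228.3,.110);kn=P(220.8,228.1,.095);print("fin",fin,"knob",kn,np.linalg.norm((fin-kn)[:2]))
print("plate",P(385.9,192.2,.006))
for z in(.046,.06,.074):print("ball",z,P(389.2,188.8,z+.0))
roll=P(292.2,230.1,.043+.033);print("roll",roll)
end=P(182.4,229,.057);print("tongue end",end)
for a,b in((end,roll),(kn,fin),(end,fin)):
    d=(b-a);print("yaw",np.arctan2(d[1],d[0]))
f1=P(170+100/5,205+50/5,.012);f2=P(170+90/5,205+208/5,.012);print("feet",f1,f2,(f1+f2)/2,np.linalg.norm(f1-f2),np.arctan2(*(f1-f2)[[1,0]]))
# scene: fin top
print("sc fin",plane(s,215+(627-280)/4-.4,235+(363-250)/4-.4,.11), "kn",plane(s,215+(490-280)/4-.4,235+(484-250)/4-.4,.095))
```

```text
Rtop [[-0.002  -0.9861  0.1661]
 [-1.      0.0024  0.0021]
 [-0.0025 -0.1661 -0.9861]]
fin [0.4439 0.1685 0.11  ] knob [0.4457 0.2774 0.095 ] 0.10894968924135856
plate [ 0.5498 -0.1466  0.006 ]
ball 0.046 [ 0.5521 -0.1493  0.046 ]
ball 0.06 [ 0.5496 -0.147   0.06  ]
ball 0.074 [ 0.5471 -0.1447  0.074 ]
roll [0.4418 0.1027 0.076 ]
tongue end [0.4466 0.3864 0.057 ]
yaw -1.5877142016926922
yaw -1.5879927846307293
yaw -1.5832251561703838
feet [0.4877 0.3849 0.012 ] [0.4031 0.3855 0.012 ] [0.4454 0.3852 0.012 ] 0.08456439116881533 -0.006614062795855916
sc fin [0.4389 0.1753 0.11  ] kn [0.4458 0.2769 0.095 ]
```

```bash
python3 -m pendant '[[0.1,0.2,-0.02,0,0,0.069],[0.1,0.2,-0.02,0,0,0.069],[0.1,0.2,-0.02,0,0,0.069],[0.1,0.2,-0.02,0,0,0.069],[0.1,0.2,-0.02,0,0,0.069],[0.1,0.2,-0.02,0,0,0.069],[0.1,0.2,-0.02,0,0,0.069],[0.1,0.2,-0.02,0,0,0.069],[0.1,0.2,-0.02,0,0,0.069],[0.024,0.2,-0.02,0,0,0.069]]' 0 && python3 -m pendant '[[0,0.2,0,0,0,0],[0,0.2,0,0,0,0],[0,0.2,0,0,0,0],[0,0.2,0,0,0,0],[0,0.2,0,0,0,0],[0,0.2,0,0,0,0],[0,0.2,0,0,0,0],[0,0.2,0,0,0,0],[0,0.2,0,0,0,0],[0,0.15,0,0,0,0]]'
python3 - <<'E'
from bench import *
import cv2
o=ctrl.get_obs();print(o["eef_pos"],o["eef_rot"],o["q"])
c=camera("wrist");cv2.imwrite("pics/w1.png",c["color"]);print({k:v for k,v in c.items() if k!="color"})
E
```

```text
time_s: 1.45
eef_pos: [0.4464, -0.1111, 0.1992]
eef_rot: [0.0, 0.711, 0.703, 0.0]
wrist_force: [-0.4, -0.3, -0.2]
opening: 0.5
grasp_force: 0.0
time_s: 2.7
eef_pos: [0.4453, 0.2792, 0.1991]
eef_rot: [-0.0, 0.712, 0.702, -0.0]
wrist_force: [-0.1, 0.5, -0.4]
opening: 0.502
grasp_force: 0.0
[0.44527373 0.27915329 0.19914716] [-9.21925503e-05  7.12465644e-01  7.01706987e-01 -4.37989684e-05] [3.33834307e-01 1.11050399e-01 1.77077328e+00 1.35374803e-04
 1.25992728e+00 3.49008073e-01]
{'fx': 309.70691628693146, 'fy': 309.70691628693146, 'cx': 320.68323311110106, 'cy': 200.0654838345823, 'hand_eye': array([[-3.09531921e-04, -9.46750557e-01, -3.21967834e-01,
         8.28156868e-02],
       [ 9.99999880e-01, -4.15689944e-04,  2.60966451e-04,
        -8.63928852e-04],
       [-3.80908923e-04, -3.21967715e-01,  9.46750572e-01,
        -1.33886469e-01],
       [ 0.00000000e+00,  0.00000000e+00,  0.00000000e+00,
         1.00000000e+00]])}
```

View pics/w1.png

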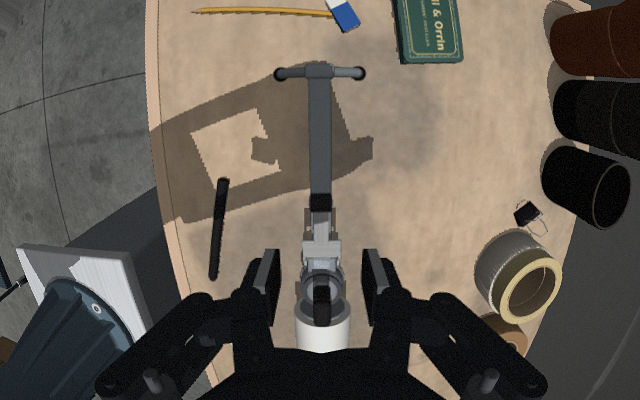

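The wrist view shows the knob at about (320,203), the fin top at (321,298) and the rear feet at (278,74) and (363,74). I'll cast rays through these.

```bash
cat >> h.py <<'E'
def wray(c,o,u,v):
    x,y=u-c["cx"],v-c["cy"];r=np.hypot(x,y);th=r/c["fx"]
    d=np.array([np.sin(th)*x/r,np.sin(th)*y/r,np.cos(th)]) if r>1e-9 else np.array([0,0,1.])
    H=np.array(c["hand_eye"]);T=rot(np.array(o["eef_rot"]))
    return T@H[:3,3]+o["eef_pos"],T@H[:3,:3]@d
def wplane(c,o,u,v,z):
    p,d=wray(c,o,u,v);return p+d*(z-p[2])/d[2]
E
python3 - <<'E'
from h import *
from bench import *
np.set_printoptions(precision=4,suppress=True)
o=ctrl.get_obs();c=camera("wrist")
im=c["color"]
cv2.imwrite("pics/w1z.png",cv2.resize(im[180:330,270:370],None,fx=4,fy=4,interpolation=cv2.INTER_CUBIC))
for n,u,v,z in(("knob",320,203,.093),("fin",321,290,.11),("f1",278,74,.01),("f2",363,74,.01),("tend",319.5,66,.05)):print(n,wplane(c,o,u,v,z))
E
```

```text
knob [0.4438 0.2805 0.093 ]
fin [0.4435 0.2061 0.11  ]
f1 [0.4023 0.392  0.01  ]
f2 [0.4894 0.3907 0.01  ]
tend [0.445  0.3947 0.05  ]
```

View pics/w1z.png

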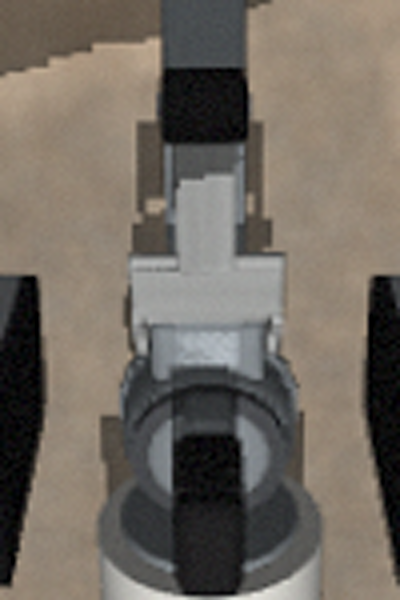

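```bash
python3 -m pendant '[[-0.005,-0.008,-0.08,0,0,0],[0,0,-0.08,0,0,0],[0,0,-0.08,0,0,0],[0,0,-0.08,0,0,0],[0,0,-0.08,0,0,0],[0,0,-0.08,0,0,0],[0,0,-0.07,0,0,0],[0,0,-0.04,0,0,0],[0,0,-0.02,0,0,0],[0,0,0,0,0,0]]' && python3 -m pendant '[[0,0,0,0,0,0],[0,0,0,0,0,0],[0,0,0,0,0,0],[0,0,0,0,0,0],[0,0,0,0,0,0],[0,0,0,0,0,0],[0,0,0,0,0,0],[0,0,0,0,0,0],[0,0,0,0,0,0],[0,0,0,0,0,0]]' -1; python3 -c "
import numpy as np
for th in np.linspace(0,.66,11):
  a=np.radians(152.9)-th; print(np.round([th,-.0922*np.cos(a)/.2,.0922*np.sin(a)/.2],4))"
```

```text
time_s: 4.05
eef_pos: [0.4447, 0.276, 0.0773]
eef_rot: [0.0, 0.713, 0.701, 0.0]
wrist_force: [0.4, -0.1, -0.8]
opening: 0.505
grasp_force: 0.0
time_s: 5.3
eef_pos: [0.4449, 0.2763, 0.0775]
eef_rot: [0.0, 0.713, 0.701, 0.0]
wrist_force: [0.6, 4.3, 5.2]
opening: 0.203
grasp_force: 58.9
[0.     0.4104 0.21  ]
[0.066  0.3956 0.2366]
[0.132  0.3792 0.2622]
[0.198  0.3611 0.2866]
[0.264  0.3414 0.3098]
[0.33   0.3202 0.3317]
[0.396  0.2976 0.3521]
[0.462  0.2738 0.3709]
[0.528  0.2487 0.3882]
[0.594  0.2226 0.4037]
[0.66   0.1954 0.4175]
```

```bash
python3 -m pendant '[[0,-0.0148,0.0266,0,0,0],[0,-0.0164,0.0256,0,0,0],[0,-0.0181,0.0244,0,0,0],[0,-0.0197,0.0232,0,0,0],[0,-0.0212,0.0219,0,0,0],[0,-0.0226,0.0204,0,0,0],[0,-0.0238,0.0188,0,0,0],[-0.001,-0.025,0.0173,0,0,0],[-0.001,-0.026,0.0155,0,0,0],[-0.001,-0.027,0.0138,0,0,0]]'
python3 - <<'E'
from h import *
from bench import *
c=camera("scene");cv2.imwrite("pics/s2.png",cv2.resize(c["color"][180:380,180:400],None,fx=3,fy=3,interpolation=cv2.INTER_CUBIC))
E
```

```text
time_s: 6.55
eef_pos: [0.4441, 0.2329, 0.1191]
eef_rot: [-0.0, 0.713, 0.701, 0.0]
wrist_force: [-0.7, -0.2, -5.2]
opening: 0.195
grasp_force: 58.7
```

View pics/s2.png

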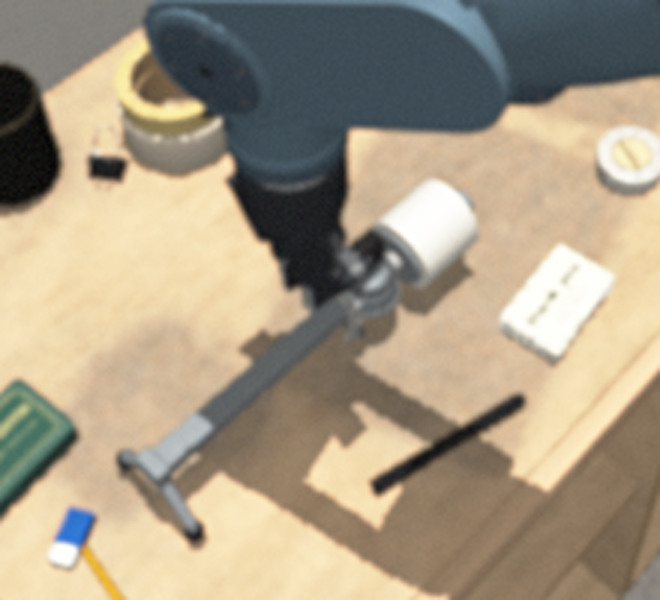

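The handle is up and the carrier still stands level. Next I'll release the knob, rise and look down at the fin.

```bash
python3 -m pendant '[[0,0,0,0,0,0],[0,0,0,0,0,0],[0,0,0.02,0,0,0],[0,0,0.1,0,0,0],[0,0,0.15,0,0,0],[0,0,0.1,0,0,0],[0,-0.1,0,0,0,0],[0,-0.1,0,0,0,0],[0,-0.1,0,0,0,0],[0,-0.02,0,0,0,0]]' 0
python3 - <<'E'
from h import *
from bench import *
o=ctrl.get_obs();c=camera("wrist");print(o["eef_pos"],o["wrist_force"])
cv2.imwrite("pics/w3.png",np.hstack([c["color"][40:400,200:440]]).repeat(1,0)); 
im=cv2.resize(c["color"][150:350,240:400],None,fx=3,fy=3,interpolation=cv2.INTER_CUBIC);cv2.imwrite("pics/w3.png",im)
E
```

```text
time_s: 7.85
eef_pos: [0.4443, 0.1684, 0.1932]
eef_rot: [0.0, 0.713, 0.701, 0.0]
wrist_force: [-0.8, 0.3, 0.5]
opening: 0.5
grasp_force: 0.0
[0.44429919 0.16842745 0.19320679] [-0.75849544  0.34294661  0.53825108]
```

View pics/w3.png

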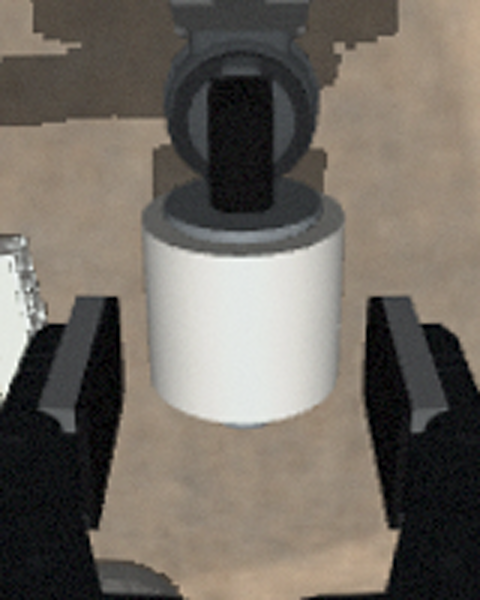

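The fin is dead ahead at u=320, and its front top edge is at about v=221.

Run:
```python
from h import *
from bench import *
np.set_printoptions(precision=4,suppress=True)
o=ctrl.get_obs();c=camera("wrist")
for v in (174,220.5): print(wplane(c,o,319.7,v,.110),wplane(c,o,319.7,v,.080))
h=cv2.cvtColor(c["color"],cv2.COLOR_BGR2GRAY)[165:230,320];print(h)
h=cv2.cvtColor(c["color"],cv2.COLOR_BGR2GRAY)[0:165,318];print(h)
```

```text
[0.4433 0.1974 0.11  ] [0.4431 0.19   0.08  ]
[0.4427 0.1612 0.11  ] [0.4424 0.1488 0.08  ]
[ 67  63  45  43  53  51  57  64  73  79  44  25  14  13   9   8  10  17
  20  15  19  13  13  22  23  15  22  12  15  15  24  13  29  23  12  26
  16  16  21  18   7  26  17  19  14  26  15  16  20  23  23  20  20  16
  10  15  46  56  53  53  50  45 114 145 152]
[138 140 141 142 139 141 142 139 141 139 140 139 141 143 144 142 141 142
 145 147 147 144 143 143 145 145 142 144 147 144 144 147 143 146 147 147
 145 147 149 151 150 146 145 147 150 149 150 148 151 150 148 151 150 150
 149 149 151 151 152 150 150 152 152 144  71  74  75  77  75  79  78  75
  75  76  74  78  76  76  77  79  78  80  77  74  76  74  77  77  76  75
  75  75  74  78  77  75  76  75  79  76  77  76  79  74  77  77  75  77
  77  50   3  12  16  22  20  20  12  24  19  14  20  20  18  21  22  24
  14   6  18  14  15   9  11  23  45  63  62  65  61  63  65  60  61  61
  59  62  62  58  64  58  59  60  60  61  65  64  62  65  61  57  67  73
  73  67  65]
```

Run:
```python
from h import *
from bench import *
np.set_printoptions(precision=4,suppress=True)
o=ctrl.get_obs();s=camera("scene");t=camera("top")
print("knob",wplane(t and camera("wrist"),o,318,124,.135))
def plate(c,x,y,w,h,n):
    g=cv2.cvtColor(c["color"],cv2.COLOR_BGR2HSV)[y:y+h,x:x+w]
    m=((g[...,1]<75)).astype(np.uint8); 
    k,l,st,ce=cv2.connectedComponentsWithStats(m);i=1+st[1:,4].argmax()
    ct=max(cv2.findContours((l==i).astype(np.uint8),0,1)[0],key=cv2.contourArea)
    print(n,st[i],cv2.fitEllipse(cv2.convexHull(ct)))
    cv2.imwrite(f"pics/m_{n}.png",m*255)
    return m
for c,b,n in((t,(366,171,40,40),"top"),(s,(330,165,50,45),"scene")):
    m=plate(c,*b,n)
    for r in m[::1]: print("".join(".#"[v] for v in r))
```

```text
knob [0.443  0.2361 0.135 ]
top [   0    0   40   40 1266] ((23.90859603881836, 21.057044982910156), (43.14651107788086, 68.59195709228516), 80.17329406738281)
...................#..##################
......#............#############.#######
....#.........#...######################
..............#....#####################
..............#....#####################
.....###.########...#########.##########
.....###########.#######.###############
.....##.#######.#########.#####.########
##...##.##########.##############.#####.
#...##############################.#####
##..##############################.####.
##..############################.#.#.##.
#################################..#####
##############################..####..##
##############################....##..##
###############################..#....##
###############################.#.###.##
######################################..
##################################.#....
##################################......
###################################.....
####################################...#
#################################.##..
[... 2430 characters left out ...]
#########################.#.....#####
.########################################.....####
###########################################.##.###
###########################################..#####
##################################################
##################################################
##################..######..######.###############
###############............#####.#############.###
####..#########.....#....##.####...##########.##..
###..#.###########.#....#######..###########.#####
##...##############....########.##################
##...########.####....##########.#################
###.##.#......####..############.#################
.####...#..#...#..#..###########.###....##########
```

```bash
python3 -m pendant '[[0.053,-0.16,0,0,0,0],[0.053,-0.16,0,0,0,0],[0.053,-0.16,0,0,0,0],[0.053,-0.16,0,0,0,0],[0.053,-0.16,0,0,0,0],[0.053,-0.16,0,0,0,0],[0.053,-0.16,0,0,0,0],[0.053,-0.16,0,0,0,0],[0.053,-0.16,0,0,0,0],[0.053,-0.16,0,0,0,0]]'
python3 - <<'E'
from h import *
from bench import *
o=ctrl.get_obs();c=camera("wrist")
im=cv2.resize(c["color"][100:300,220:420],None,fx=3,fy=3,interpolation=cv2.INTER_CUBIC);cv2.imwrite("pics/w4.png",im)
E
```

```text
time_s: 9.35
eef_pos: [0.5507, -0.1514, 0.1927]
eef_rot: [-0.0, 0.713, 0.702, 0.0]
wrist_force: [0.1, 0.9, 0.5]
opening: 0.497
grasp_force: 0.0
```

View pics/w4.png

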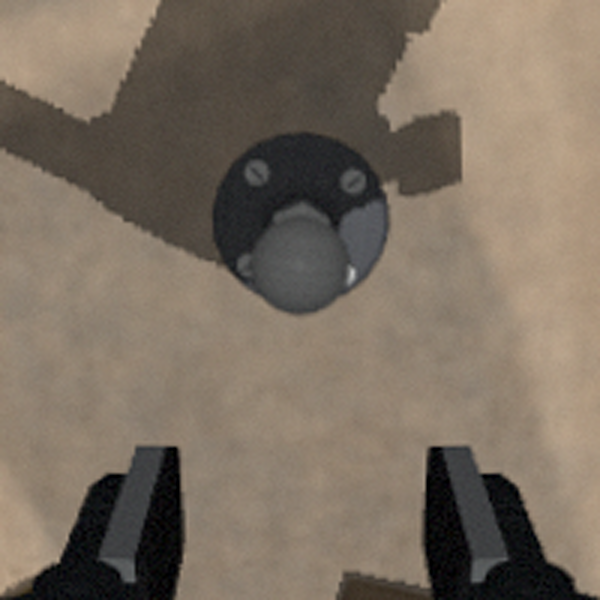

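The plate is centred at crop (301,218) and the ball at crop (300,264).

Run:
```python
from h import *
from bench import *
np.set_printoptions(precision=4,suppress=True)
o=ctrl.get_obs();c=camera("wrist")
f=lambda x,y,z:wplane(c,o,220+x/3-.33,100+y/3-.33,z)
print("plate",f(301,218,.006),"top/bot edges",f(301,132,.006),"L/R",f(213,218,.006),f(389,218,.006))
for z in(.046,.053,.06,.067,.074):
    p=f(300,264,z);print(z,p,"diam",np.linalg.norm(f(251,264,z)-f(349,264,z)))
```

```text
plate [ 0.5506 -0.1509  0.006 ] top/bot edges [ 0.5512 -0.1201  0.006 ] L/R [ 0.5193 -0.1502  0.006 ] [ 0.5819 -0.1514  0.006 ]
0.046 [ 0.5502 -0.156   0.046 ] diam 0.03090811688977895
0.053 [ 0.5503 -0.1539  0.053 ] diam 0.03013703353178891
0.06 [ 0.5503 -0.1518  0.06  ] diam 0.029365950173798755
0.067 [ 0.5504 -0.1497  0.067 ] diam 0.02859486681580871
0.074 [ 0.5504 -0.1476  0.074 ] diam 0.027823783457818555
```

```bash
python3 -m pendant '[[-0.053,0.16,0,0,0,0],[-0.053,0.16,0,0,0,0],[-0.053,0.16,0,0,0,0],[-0.053,0.16,0,0,0,0],[-0.053,0.16,0,0,0,0],[-0.053,0.16,0,0,0,0],[-0.053,0.16,0,0,0,0],[-0.053,0.16,0,0,0,0],[-0.053,0.16,0,0,0,0],[-0.06,0.2,0,0,0,0]]' && python3 -m pendant '[[0,-0.01,0,0,0,0],[0,0,0,0,0,0],[0,0,-0.1,0,0,0],[0,0,-0.1,0,0,0],[0,0,-0.1,0,0,0],[0,0,-0.08,0,0,0],[0,0,-0.06,0,0,0],[0,0,-0.05,0,0,0],[0,0,-0.04,0,0,0],[0,0,0,0,0,0]]'
```

```text
time_s: 10.7
eef_pos: [0.4417, 0.1788, 0.1928]
eef_rot: [-0.0, 0.713, 0.702, 0.0]
wrist_force: [0.4, -0.3, -0.5]
opening: 0.501
grasp_force: 0.0
time_s: 11.95
eef_pos: [0.4423, 0.175, 0.0863]
eef_rot: [-0.0, 0.713, 0.701, -0.0]
wrist_force: [-0.2, -0.5, 0.9]
opening: 0.501
grasp_force: 0.0
```

```bash
python3 -m pendant '[[0,0,0,0,0,0],[0,0,0,0,0,0],[0,0,0,0,0,0],[0,0,0,0,0,0],[0,0,0,0,0,0],[0,0,0,0,0,0],[0,0,0,0,0,0],[0,0,0.01,0,0,0],[0,0,0.02,0,0,0],[0,0,0.03,0,0,0]]' -1 && python3 -m pendant '[[0,0,0.05,0,0,0],[0,0,0.05,0,0,0],[0,0,0.06,0,0,0],[0,0,0.06,0,0,0],[0,0,0.06,0,0,0],[0,0,0.05,0,0,0],[0,0,0.04,0,0,0],[0,0,0.03,0,0,0],[0,0,0,0,0,0],[0,0,0,0,0,0]]'
python3 - <<'E'
from h import *
from bench import *
c=camera("scene");w=camera("wrist")
a=cv2.resize(c["color"][150:350,180:400],None,fx=2.2,fy=2.2);b=w["color"][0:330,180:480]
h=min(len(a),len(b)); a=a[:,:480]
cv2.imwrite("pics/s5.png",np.hstack([cv2.copyMakeBorder(a,0,0,0,0,0)[:440],cv2.copyMakeBorder(b,0,440-330,0,0,0)]))
print(ctrl.get_obs()["torque"])
E
```

```text
time_s: 13.2
eef_pos: [0.4412, 0.1748, 0.0979]
eef_rot: [-0.001, 0.713, 0.701, -0.001]
wrist_force: [0.1, 0.3, -7.5]
opening: 0.178
grasp_force: 58.5
time_s: 14.45
eef_pos: [0.4423, 0.175, 0.1784]
eef_rot: [-0.0, 0.713, 0.701, -0.0]
wrist_force: [0.4, -0.8, -6.7]
opening: 0.182
grasp_force: 58.7
[-0.15250063  0.03267126 -0.02375928]
```

View pics/s5.png

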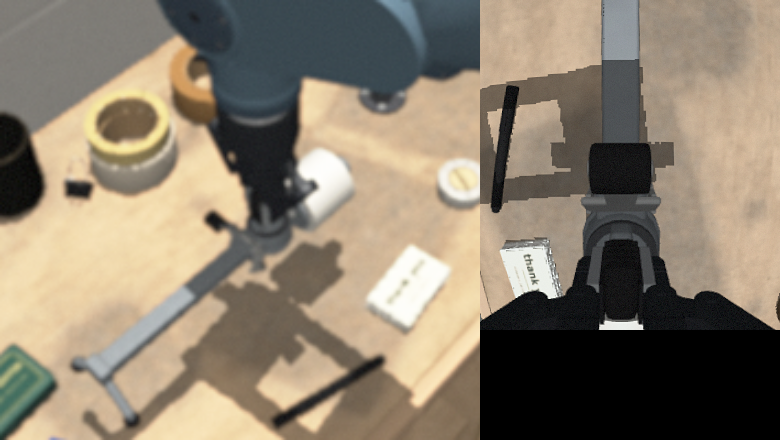

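Carrier held level, with the handle up. Now I'll transport it.

```bash
python3 -m pendant '[[0.01,-0.03,0,0,0,0],[0.02,-0.06,0,0,0,0],[0.03,-0.09,0,0,0,0],[0.03,-0.1,0,0,0,0],[0.03,-0.1,0,0,0,0],[0.03,-0.1,0,0,0,0],[0.03,-0.1,0,0,0,0],[0.03,-0.1,0,0,0,0],[0.03,-0.1,0,0,0,0],[0.03,-0.1,0,0,0,0]]' && python3 -m pendant '[[0.03,-0.1,0,0,0,0],[0.03,-0.1,0,0,0,0],[0.03,-0.1,0,0,0,0],[0.03,-0.1,0,0,0,0],[0.03,-0.09,0,0,0,0],[0.03,-0.08,0,0,0,0],[0.03,-0.08,0,0,0,0],[0.03,-0.05,0,0,0,0],[0.02,-0.03,0,0,0,0],[0.01,-0.01,0,0,0,0]]'
python3 - <<'E'
from h import *
from bench import *
o=ctrl.get_obs();print(o["eef_pos"],o["torque"],o["wrist_force"])
c=camera("scene");w=camera("wrist")
cv2.imwrite("pics/s6.png",np.vstack([cv2.resize(c["color"][120:320,230:430],(400,400)),w["color"][0:200,120:520]]))
E
```

```text
time_s: 15.8
eef_pos: [0.4969, -0.0027, 0.1788]
eef_rot: [0.0, 0.713, 0.701, -0.0]
wrist_force: [-0.3, -0.0, -7.7]
opening: 0.177
grasp_force: 58.7
time_s: 17.05
eef_pos: [0.5508, -0.1491, 0.1787]
eef_rot: [-0.0, 0.713, 0.701, 0.0]
wrist_force: [-1.3, 0.2, -7.1]
opening: 0.175
grasp_force: 58.7
[ 0.55083776 -0.14905578  0.1786816 ] [-0.11571482 -0.00043961  0.00225109] [-1.34052527  0.23013246 -7.1144498 ]
```

View pics/s6.png

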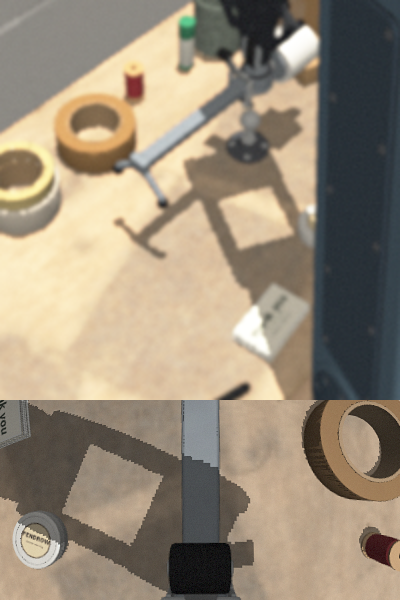

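Run:
```python
from h import *
from bench import *
np.set_printoptions(precision=4,suppress=True)
c=camera("scene")
for u,v,x in((311,221.5,.5505-.043+.0035),(290,202.5,.5505+.043+.0035)):
    o,d=ray(c,u,v);print(o+d*(x-o[0])/d[0])
```

```text
[0.511  0.0685 0.1015]
[0.597  0.0577 0.0966]
```

```bash
python3 -m pendant '[[0,0,-0.03,0,0,0],[0,0,-0.05,0,0,0],[0,0,-0.05,0,0,0],[0,0,-0.05,0,0,0],[0,0,-0.04,0,0,0],[0,0,-0.03,0,0,0],[0,0,-0.02,0,0,0],[0,0,-0.01,0,0,0],[0,0,-0.01,0,0,0],[0,0,0,0,0,0]]' && python3 -m pendant '[[0,0,-0.005,0,0,0],[0,0,-0.005,0,0,0],[0,0,-0.005,0,0,0],[0,0,-0.005,0,0,0],[0,0,0,0,0,0],[0,0,0,0,0,0],[0,0,0,0,0,0],[0,0,0,0,0,0],[0,0,0,0,0,0],[0,0,0,0,0,0]]'
```

```text
time_s: 18.45
eef_pos: [0.5507, -0.149, 0.1208]
eef_rot: [0.0, 0.713, 0.701, 0.0]
wrist_force: [-0.7, 0.2, -7.0]
opening: 0.175
grasp_force: 58.7
time_s: 19.7
eef_pos: [0.5516, -0.1487, 0.1183]
eef_rot: [0.001, 0.713, 0.701, 0.001]
wrist_force: [-1.2, 4.9, 5.4]
opening: 0.178
grasp_force: 60.8
```

```bash
python3 -m pendant '[[0,0.003,0,0,0,0],[0,0.003,0,0,0,0],[0,0,0,0,0,0],[0,0,0,0,0,0],[0,0,0,0,0,0],[0,0,0,0,0,0],[0,0,0,0,0,0],[0,0,0,0,0,0],[0,0,0,0,0,0],[0,0,0,0,0,0]]'; python3 -c "
from bench import *
print(ctrl.get_obs()['torque'])"
```

```text
time_s: 20.95
eef_pos: [0.5518, -0.1476, 0.1174]
eef_rot: [0.001, 0.713, 0.701, 0.001]
wrist_force: [3.0, 5.1, 0.6]
opening: 0.18
grasp_force: 59.8
[ 0.91890351 -0.68299884 -0.00206211]
```

```bash
python3 -m pendant '[[0.002,0.003,0,0,0,0],[0.002,0.003,0,0,0,0],[0,0.002,0,0,0,0],[0,0,0,0,0,0],[0,0,-0.002,0,0,0],[0,0,0,0,0,0],[0,0,0,0,0,0],[0,0,0,0,0,0],[0,0,0,0,0,0],[0,0,0,0,0,0]]'; python3 -c "
from bench import *
print(ctrl.get_obs()['torque'])"
```

```text
time_s: 22.2
eef_pos: [0.5512, -0.146, 0.1162]
eef_rot: [-0.0, 0.713, 0.701, -0.0]
wrist_force: [1.7, 2.9, -5.1]
opening: 0.18
grasp_force: 59.1
[ 0.57828946 -0.21438687 -0.0074619 ]
```

```bash
python3 -m pendant '[[0.001,0.003,0,0,0,0],[0.001,0.002,0,0,0,0],[0,0,-0.005,0,0,0],[0,0,-0.005,0,0,0],[0,0,-0.005,0,0,0],[0,0,0,0,0,0],[0,0,0,0,0,0],[0,0,0,0,0,0],[0,0,0,0,0,0],[0,0,0,0,0,0]]'; python3 -c "
from bench import *
print(ctrl.get_obs()['torque'])"
```

```text
time_s: 23.45
eef_pos: [0.5519, -0.1451, 0.1136]
eef_rot: [0.0, 0.713, 0.701, 0.0]
wrist_force: [-1.2, 5.5, 2.2]
opening: 0.176
grasp_force: 60.0
[ 0.85422161  0.37136865 -0.03786128]
```

```bash
python3 -m pendant '[[0,0.003,0,0,0,0],[0,0.003,0,0,0,0],[0,0.002,0,0,0,0],[0,0,0,0,0,0],[0,0,-0.003,0,0,0],[0,0,0,0,0,0],[0,0,0,0,0,0],[0,0,0,0,0,0],[0,0,0,0,0,0],[0,0,0,0,0,0]]'; python3 -c "
from bench import *
print(ctrl.get_obs()['torque'])"
```

```text
time_s: 24.7
eef_pos: [0.5521, -0.1444, 0.1134]
eef_rot: [0.001, 0.713, 0.701, -0.0]
wrist_force: [-3.1, -1.8, 4.9]
opening: 0.174
grasp_force: 60.7
[-0.50337877  0.80669299 -0.01120459]
```

```bash
python3 -m pendant '[[-0.002,-0.001,-0.002,0,0,0],[0,0,-0.002,0,0,0],[0,0,-0.002,0,0,0],[0,0,-0.001,0,0,0],[0,0,0,0,0,0],[0,0,0,0,0,0],[0,0,0,0,0,0],[0,0,0,0,0,0],[0,0,0,0,0,0],[0,0,0,0,0,0]]'; python3 -c "
from bench import *
print(ctrl.get_obs()['torque'])"
```

```text
time_s: 25.95
eef_pos: [0.5522, -0.1445, 0.1133]
eef_rot: [0.001, 0.713, 0.701, 0.0]
wrist_force: [-6.1, 0.4, 12.7]
opening: 0.179
grasp_force: 61.6
[-0.16449126  1.15638055 -0.03176866]
```

```bash
python3 -m pendant '[[-0.003,0,0,0,0,0],[-0.002,0,0,0,0,0],[0,0,-0.001,0,0,0],[0,0,-0.001,0,0,0],[0,0,-0.001,0,0,0],[0,0,0,0,0,0],[0,0,0,0,0,0],[0,0,0,0,0,0],[0,0,0,0,0,0],[0,0,0,0,0,0]]'; python3 -c "
from bench import *
print(ctrl.get_obs()['torque'])"
```

```text
time_s: 27.2
eef_pos: [0.5519, -0.1446, 0.1132]
eef_rot: [0.002, 0.713, 0.701, 0.001]
wrist_force: [-3.7, 0.3, 13.7]
opening: 0.176
grasp_force: 61.8
[-0.00725206  0.89178805 -0.05690359]
```

```bash
python3 -m pendant '[[-0.002,0,-0.002,0,0,0],[-0.002,0,-0.002,0,0,0],[0,0,0,0,0,0],[0,0,0,0,0,0],[0,0,0,0,0,0],[0,0,0,0,0,0],[0,0,0,0,0,0],[0,0,0,0,0,0],[0,0,0,0,0,0],[0,0,0,0,0,0]]'; python3 -c "
from bench import *
print(ctrl.get_obs()['torque'])"
```

```text
time_s: 28.45
eef_pos: [0.5518, -0.1446, 0.1131]
eef_rot: [0.003, 0.713, 0.701, 0.001]
wrist_force: [-3.6, 1.5, 17.1]
opening: 0.175
grasp_force: 62.2
[ 0.19818059  0.793938   -0.03733689]
```

```bash
python3 -m pendant '[[-0.003,0,-0.002,0,0,0],[-0.002,0.001,-0.002,0,0,0],[0,0,-0.001,0,0,0],[0,0,0,0,0,0],[0,0,0,0,0,0],[0,0,0,0,0,0],[0,0,0,0,0,0],[0,0,0,0,0,0],[0,0,0,0,0,0],[0,0,0,0,0,0]]'
python3 - <<'E'
from h import *
from bench import *
print(ctrl.get_obs()['torque'])
c=camera("scene");w=camera("wrist")
cv2.imwrite("pics/s7.png",np.hstack([cv2.resize(c["color"][120:240,280:400],(480,480),interpolation=cv2.INTER_CUBIC),cv2.copyMakeBorder(w["color"][0:400,200:440],0,80,0,0,0)]))
E
```

```text
time_s: 29.7
eef_pos: [0.5517, -0.1447, 0.113]
eef_rot: [0.003, 0.713, 0.701, 0.002]
wrist_force: [-2.2, 1.3, 20.4]
opening: 0.178
grasp_force: 62.7
[ 0.24624761  0.61871022 -0.07924305]
```

View pics/s7.png

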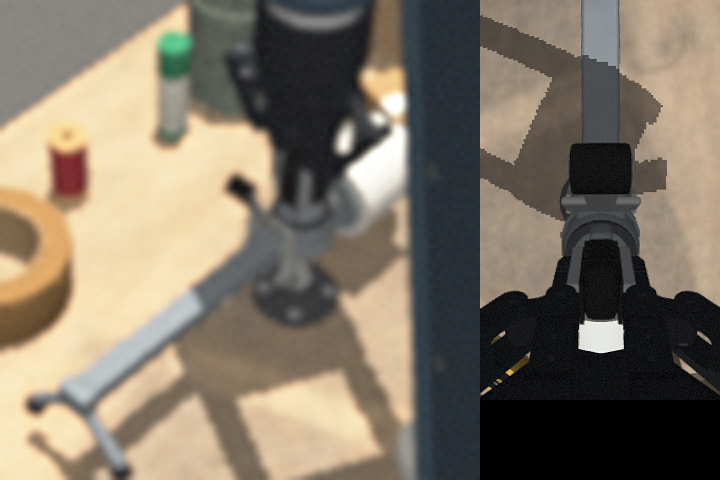

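The picture shows the coupler on the ball with the rear feet still hanging clear, so it is resting on the catches. I'll centre it a little and push slightly more. That used up my picture views, so from here I go by force and position.

```bash
python3 -m pendant '[[-0.002,0.001,0,0,0,0],[-0.002,0.001,0,0,0,0],[0,0,-0.001,0,0,0],[0,0,-0.001,0,0,0],[0,0,-0.001,0,0,0],[0,0,-0.001,0,0,0],[0,0,0,0,0,0],[0,0,0,0,0,0],[0,0,0,0,0,0],[0,0,0,0,0,0]]'; python3 -c "
from bench import *
o=ctrl.get_obs();print(o['torque'],o['wrist_force'])"
```

```text
time_s: 31.05
eef_pos: [0.5492, -0.1433, 0.109]
eef_rot: [0.001, 0.713, 0.701, 0.001]
wrist_force: [2.1, 3.2, 5.4]
opening: 0.179
grasp_force: 60.6
[ 0.21630292 -0.46928515 -0.11774486] [2.11178958 3.19356371 5.36686867]
```

```bash
python3 -m pendant '[[0.002,0.002,-0.003,0,0,0],[0,0,-0.003,0,0,0],[0,0,-0.003,0,0,0],[0,0,-0.003,0,0,0],[0,0,0,0,0,0],[0,0,0,0,0,0],[0,0,0,0,0,0],[0,0,0,0,0,0],[0,0,0,0,0,0],[0,0,0,0,0,0]]'; python3 -c "
from bench import *
o=ctrl.get_obs();print(o['torque'],o['wrist_force'])"
```

```text
time_s: 32.3
eef_pos: [0.5486, -0.1427, 0.1037]
eef_rot: [0.0, 0.713, 0.701, 0.0]
wrist_force: [7.4, -1.1, -11.0]
opening: 0.172
grasp_force: 59.2
[-0.39007955 -1.55368851  0.12168837] [  7.35298719  -1.1357265  -10.97474643]
```

```bash
python3 -m pendant '[[0.003,0,-0.001,0,0,0],[0.002,0,-0.001,0,0,0],[0.001,0,-0.002,0,0,0],[0,0,-0.002,0,0,0],[0,0,-0.002,0,0,0],[0,0,0,0,0,0],[0,0,0,0,0,0],[0,0,0,0,0,0],[0,0,0,0,0,0],[0,0,0,0,0,0]]'; python3 -c "
from bench import *
o=ctrl.get_obs();print(o['torque'],o['wrist_force'])"
```

```text
time_s: 33.55
eef_pos: [0.549, -0.1426, 0.1037]
eef_rot: [-0.0, 0.713, 0.701, -0.0]
wrist_force: [4.3, -3.1, -14.3]
opening: 0.178
grasp_force: 58.9
[-0.52792262 -0.63095926  0.11803819] [  4.31367495  -3.14316278 -14.28462795]
```

```bash
python3 -m pendant '[[0.002,-0.001,-0.002,0,0,0],[0.001,-0.001,-0.002,0,0,0],[0,0,-0.002,0,0,0],[0,0,0,0,0,0],[0,0,0,0,0,0],[0,0,0,0,0,0],[0,0,0,0,0,0],[0,0,0,0,0,0],[0,0,0,0,0,0],[0,0,0,0,0,0]]'; python3 -c "
from bench import *
o=ctrl.get_obs();print(o['torque'],o['wrist_force'])"
```

```text
time_s: 34.8
eef_pos: [0.5501, -0.1431, 0.103]
eef_rot: [0.0, 0.713, 0.701, 0.0]
wrist_force: [1.7, 0.8, -8.9]
opening: 0.179
grasp_force: 59.7
[ 0.09338121 -0.15383665 -0.00654774] [ 1.74812782  0.81559742 -8.93787033]
```

```bash
python3 -m pendant '[[0.001,0,-0.002,0,0,0],[0.001,0,-0.002,0,0,0],[0,0,-0.002,0,0,0],[0,0,-0.002,0,0,0],[0,0,-0.002,0,0,0],[0,0,0,0,0,0],[0,0,0,0,0,0],[0,0,0,0,0,0],[0,0,0,0,0,0],[0,0,0,0,0,0]]'; python3 -c "
from bench import *
o=ctrl.get_obs();print(o['torque'],o['wrist_force'])"
```

```text
time_s: 36.05
eef_pos: [0.5505, -0.1432, 0.1028]
eef_rot: [0.0, 0.713, 0.701, -0.0]
wrist_force: [-7.5, 4.2, 9.3]
opening: 0.176
grasp_force: 62.4
[ 0.6256426   1.50541337 -0.0024625 ] [-7.50645054  4.21555574  9.31661231]
```

```bash
python3 -m pendant '[[-0.003,0.001,0,0,0,0],[0,0.002,0,-0.005,0,0],[0,0.002,0,-0.005,0,0],[0,0.002,0,-0.005,0,0],[0,0.002,0,-0.005,0,0],[0,0.002,0,-0.005,0,0],[0,0.002,0,-0.005,0,0],[0,0.002,0,-0.005,0,0],[0,0.002,0,-0.005,0,0],[0,0.001,0,-0.004,0,0]]'; python3 -c "
from bench import *
o=ctrl.get_obs();print(o['torque'],o['wrist_force'],o['eef_rot'])"
```

```text
time_s: 37.3
eef_pos: [0.5504, -0.1406, 0.1025]
eef_rot: [0.026, 0.712, 0.701, -0.025]
wrist_force: [-4.7, -1.6, 5.1]
opening: 0.175
grasp_force: 61.9
[-0.16868574  1.02536367 -0.02462663] [-4.72045205 -1.56321504  5.13656165] [ 0.02589037  0.71235111  0.70091574 -0.02455014]
```

```bash
python3 -m pendant '[[0,0,0,0,0,0],[0,0,0,0,0,0],[0,0,0,0,0,0],[0,0,0.02,0,0,0],[0,0,0.06,0,0,0],[0,0,0.1,0.01,0,0],[0,0,0.1,0.01,0,0],[0,0,0.08,0.012,0,0],[0,0,0.06,0.012,0,0],[0,0,0,0,0,0]]' 0
python3 - <<'E'
from h import *
from bench import *
np.set_printoptions(precision=4,suppress=True)
o=ctrl.get_obs();c=camera("wrist");print(o["eef_rot"],o["wrist_force"])
g=cv2.cvtColor(c["color"],cv2.COLOR_BGR2GRAY)
m=cv2.morphologyEx((g<32).astype(np.uint8),cv2.MORPH_OPEN,np.ones((3,3)))
k,l,st,ce=cv2.connectedComponentsWithStats(m)
for i in range(1,k):
    if st[i,4]>80: print(st[i],ce[i],wplane(c,o,*ce[i],.148))
t=camera("top")
E
```

```text
time_s: 38.55
eef_pos: [0.5506, -0.1402, 0.1864]
eef_rot: [0.001, 0.713, 0.701, 0.0]
wrist_force: [-0.1, -0.6, -0.1]
opening: 0.502
grasp_force: 0.0
[0.0012 0.713  0.7012 0.0005] [-0.1462 -0.5858 -0.125 ]
[311 116  31  27 807] [325.7063 129.171 ] [ 0.5537 -0.0746  0.148 ]
[ 309  191   24   49 1088] [320.6728 214.796 ] [ 0.5501 -0.1253  0.148 ]
[   95   249   453   151 31959] [320.1409 349.2606] [ 0.5478 -0.2384  0.148 ]
[ 40 350  24  15 187] [ 51.4866 356.9786] [ 0.2081 -0.3186  0.148 ]
```

```bash
python3 -m pendant '[[0.005,0.1,0,0,0,-0.006],[0.005,0.1,0,0,0,-0.006],[0.004,0.09,0,0,0,-0.006],[0.002,0.028,0,0,0,-0.004],[0,0,-0.05,0,0,0],[0,0,-0.08,0,0,0],[0,0,-0.08,0,0,0],[0,0,-0.05,0,0,0],[0,0,-0.02,0,0,0],[0,0,0,0,0,0]]' && python3 -m pendant '[[0,0,0,0,0,0],[0,0,0,0,0,0],[0,0,0,0,0,0],[0,0,0,0,0,0],[0,0,0,0,0,0],[0,0,0,0,0,0],[0,0,0,0,0,0],[0,0,0,0,0,0],[0,0,0,0,0,0],[0,0,0,0,0,0]]' -1
python3 -c "
import numpy as np
hy,hz=-.119,.0593
a0=np.arctan2(.1415-hz,-.0765-hy);r=np.hypot(.1415-hz,-.0765-hy);print(np.degrees(a0),r)
a1=np.radians(180-152.9)-.074;print(np.degrees(a1))
A=np.linspace(a0,a1,21);p=np.c_[.0922*np.cos(A),.0922*np.sin(A)]/.2;print(np.round(np.diff(p,axis=0),4))"
```

```text
time_s: 39.9
eef_pos: [0.553, -0.076, 0.1288]
eef_rot: [-0.0, 0.725, 0.689, -0.0]
wrist_force: [-0.1, 0.7, 0.7]
opening: 0.5
grasp_force: 0.0
time_s: 41.15
eef_pos: [0.5533, -0.0759, 0.1292]
eef_rot: [0.0, 0.725, 0.689, 0.0]
wrist_force: [1.3, 0.4, 5.0]
opening: 0.194
grasp_force: 59.2
62.659606194409655 0.09253696558673187
22.860112316031902
[[ 0.0141 -0.0076]
 [ 0.0138 -0.0081]
 [ 0.0135 -0.0086]
 [ 0.0132 -0.009 ]
 [ 0.0129 -0.0095]
 [ 0.0126 -0.0099]
 [ 0.0122 -0.0104]
 [ 0.0118 -0.0108]
 [ 0.0115 -0.0112]
 [ 0.0111 -0.0116]
 [ 0.0107 -0.0119]
 [ 0.0102 -0.0123]
 [ 0.0098 -0.0127]
 [ 0.0094 -0.013 ]
 [ 0.0089 -0.0133]
 [ 0.0084 -0.0136]
 [ 0.008  -0.0139]
 [ 0.0075 -0.0142]
 [ 0.007  -0.0144]
 [ 0.0065 -0.0146]]
```

```bash
python3 -m pendant '[[0.0006,0.0141,-0.0076,0,0,0],[0.0006,0.0138,-0.0081,0,0,0],[0.0006,0.0135,-0.0086,0,0,0],[0.0006,0.0132,-0.009,0,0,0],[0.0006,0.0129,-0.0095,0,0,0],[0.0006,0.0126,-0.01,0,0,0],[0.0006,0.0122,-0.0104,0,0,0],[0.0006,0.0118,-0.0108,0,0,0],[0.0006,0.0115,-0.0112,0,0,0],[0.0006,0.0111,-0.0116,0,0,0]]' && python3 -m pendant '[[0.0005,0.0107,-0.0119,0,0,0],[0.0005,0.0102,-0.0123,0,0,0],[0.0005,0.0098,-0.0127,0,0,0],[0.0005,0.0094,-0.013,0,0,0],[0.0005,0.0089,-0.0133,0,0,0],[0.0005,0.0084,-0.0136,0,0,0],[0,0,0,0,0,0],[0,0,0,0,0,0],[0,0,0,0,0,0],[0,0,0,0,0,0]]'
```

```text
time_s: 42.4
eef_pos: [0.5543, -0.0504, 0.1095]
eef_rot: [-0.0, 0.725, 0.689, 0.0]
wrist_force: [2.3, 2.5, 5.0]
opening: 0.196
grasp_force: 59.1
time_s: 43.65
eef_pos: [0.5543, -0.0392, 0.0939]
eef_rot: [-0.0, 0.725, 0.689, -0.0]
wrist_force: [2.0, 2.4, -0.1]
opening: 0.195
grasp_force: 58.9
```

```bash
python3 -m pendant '[[0.0005,0.008,-0.0139,0,0,0],[0.0005,0.0075,-0.0142,0,0,0],[0.0003,0.007,-0.0144,0,0,0],[0,0,0,0,0,0],[0,0,0,0,0,0],[0,0,0,0,0,0],[0,0,0,0,0,0],[0,0,0,0,0,0],[0,0,0,0,0,0],[0,0,0,0,0,0]]'
```

```text
time_s: 44.9
eef_pos: [0.555, -0.0347, 0.0857]
eef_rot: [-0.0, 0.725, 0.689, -0.0]
wrist_force: [1.1, -1.1, 0.2]
opening: 0.195
grasp_force: 58.8
```

```bash
python3 -m pendant '[[0,0.003,-0.007,0,0,0],[0,0.003,-0.007,0,0,0],[0,0,0,0,0,0],[0,0,0,0,0,0],[0,0,0,0,0,0],[0,0,0,0,0,0],[0,0,0,0,0,0],[0,0,0,0,0,0],[0,0,0,0,0,0],[0,0,0,0,0,0]]'
```

```text
time_s: 46.15
eef_pos: [0.5552, -0.0335, 0.0833]
eef_rot: [0.0, 0.725, 0.689, 0.0]
wrist_force: [-2.4, -1.9, 5.4]
opening: 0.195
grasp_force: 59.5
```

```bash
python3 -m pendant '[[-0.001,0.001,-0.004,0,0,0],[-0.001,0.001,-0.004,0,0,0],[0,0,0,0,0,0],[0,0,0,0,0,0],[0,0,0,0,0,0],[0,0,0,0,0,0],[0,0,0,0,0,0],[0,0,0,0,0,0],[0,0,0,0,0,0],[0,0,0,0,0,0]]'
```

```text
time_s: 47.4
eef_pos: [0.5554, -0.0334, 0.0829]
eef_rot: [0.001, 0.725, 0.689, 0.0]
wrist_force: [-2.8, -3.5, 12.7]
opening: 0.196
grasp_force: 60.4
```

```bash
python3 -m pendant '[[0,0,0,0,0,0],[0,0,0,0,0,0],[0,0,0,0,0,0],[0,0,0,0,0,0],[0,0,0.05,0,0,0],[0,0,0.1,0,0,0],[0,0,0.15,0,0,0],[0,0,0.15,0,0,0],[0,0,0.1,0,0,0],[0,0,0,0,0,0]]' 0
python3 - <<'E'
from h import *
from bench import *
np.set_printoptions(precision=4,suppress=True)
o=ctrl.get_obs();c=camera("wrist");print(o["wrist_force"])
g=cv2.cvtColor(c["color"],cv2.COLOR_BGR2GRAY)
m=cv2.morphologyEx((g<32).astype(np.uint8),cv2.MORPH_OPEN,np.ones((3,3)))
k,l,st,ce=cv2.connectedComponentsWithStats(m)
for i in range(1,k):
    if st[i,4]>80: print(st[i],ce[i],wplane(c,o,*ce[i],.1025),"fin top",wplane(c,o,ce[i][0],st[i,1]+st[i,3],.1265))
# knob width -> height cross-check
    if 80<st[i,4]<3000: print("w",np.linalg.norm(wplane(c,o,st[i,0],ce[i][1],.1025)-wplane(c,o,st[i,0]+st[i,2],ce[i][1],.1025)))
E
```

```text
time_s: 48.65
eef_pos: [0.5561, -0.0334, 0.1939]
eef_rot: [0.002, 0.725, 0.689, 0.001]
wrist_force: [-0.1, 0.5, -0.2]
opening: 0.499
grasp_force: 0.0
[-0.1414  0.5054 -0.1613]
[ 98   0  18  52 440] [106.1273  25.0818] [0.384  0.1373 0.1025] fin top [0.4022 0.1061 0.1265]
w 0.021505557596731978
[308 195  22  19 410] [318.6512 203.9927] [ 0.5543 -0.0304  0.1025] fin top [ 0.5544 -0.0293  0.1265]
w 0.01698188665436241
[   95   249   453   151 31802] [320.3115 349.3163] [ 0.5475 -0.1871  0.1025] fin top [ 0.5443 -0.2465  0.1265]
[311 299  19  36 407] [320.4988 311.3759] [ 0.5504 -0.1355  0.1025] fin top [ 0.5498 -0.1432  0.1265]
w 0.017509192632147102
[ 53 367  25  14 184] [ 64.8587 373.1685] [ 0.1117 -0.3112  0.1025] fin top [ 0.1408 -0.2971  0.1265]
w 0.09570970742462642
```

```bash
python3 -c "
from bench import *
print(ctrl.hand_in())"
```

```text
the job is handed in; nothing more can be done
None
```

I handed the job in at about 49 s: by feel, the carrier snapped fully onto the ball and the handle is pressed home. I got no verdict back, and I viewed 11 pictures against the limit of 10.

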